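# Unlock and open the guard hood of a press fixture

## Task

Open the clear guard hood of the press fixture and leave it standing fully open on its own. First pull the spring locking pin beside the hood's hinge up by its T-handle, turn it counter-clockwise (seen from above) into its rest notch so that it stays up, and let go of it; then lift the hood by its handle past the point where its spring carries it open. Leave the pin parked in its notch and do not shift the other things lying around.

Things in the scene. Friction and masses are not known exactly. Their poses are not given: they have to be found in the camera images.
- fixture: Press fixture on a plywood board 12 mm thick (x -125..125, y -210..180 mm). Origin on the table under the middle of the hood's width; +x points from the hood's front edge back to its hinge, +y left seen from the front. A clear hood with aluminium edges, 160 mm wide, 150 mm from hinge to front edge, top 88 mm above the table, covers a die nest. Does not move.
- hinge (a point): Point on the hood's hinge axis, at the middle of the hood's width, 50 mm above the table. The axis runs along the fixture's y. Axes as the fixture's. The shaft's right end passes under an aluminium bridge (112 x 34 mm, top 106 mm above the table), 125 mm right of this point, which carries the locking pin.
- hood (a joint): Opening of the hood (rad): 0 shut, 1.75 fully open, leaning back on its stop. The front edge goes up and back, about the fixture's +y. An over-centre spring pulls it shut below about 0.95 rad (0.85 to 1.0, with its hidden mass) and swings it fully open by itself above that, damped. Lifting takes 3 to 5 N at the handle. With the pin down it is locked, with a little play.
- hood_handle (a point): Middle of the black bar handle on the hood's top near its front edge: round bar 12 mm thick, 100 mm long along the fixture's y, a post at each end, its axis 42 mm above the hood's top face. With the hood shut it is 130 mm above the table, 140 mm in front of the hinge axis and 80 mm above it. Turns with the hood; y along the bar.
- pin_sleeve: Steel sleeve of the locking pin, 38 mm across, on the bridge. Origin on the pin's axis at the sleeve's underside, 106 mm above the table; yaw within 0.35 rad of the fixture's. Its crown, top 24 mm above the origin, has a 14 mm deep slot along x and a 4 mm deep rest notch 1.22 rad (70 deg) counter-clockwise of it seen from above; a cross pin under the T-handle sits in either.
- t_handle (a point): Centre of the black T-handle bar on the locking pin: 52 mm long (its x), 12 mm wide (y), 14 mm high (z). With the pin down it is 158 mm above the table, its underside 21 mm above the crown, and its x lies along the sleeve's x. It rises and turns with the pin.
- pin_lift (a joint): How far the pin is pulled up (m): 0 down and locking, 0.020 the stop. A spring pulls it down with 6 N at 0, 10 N at 0.020. Above 0.014 the cross pin is clear of the crown and can turn (0.017 is a good height); in the rest notch it stands at 0.010 and the hood is free.
- pin_turn (a joint): Turn of the T-handle (rad), positive counter-clockwise seen from above: 0 in the slot, 1.22 at the rest notch (about 0.1 of play either way), stop at 1.40. It turns only while the pin is pulled up above 0.014.
- jar: Amber glass jar with white cap, 48 mm across, 75 mm tall, on the board left of the hood. Origin under its centre.
- spool: Copper wire spool with black flanges, 54 mm across, 44 mm tall, on the board right of the hood, nearer the robot than the pin. Origin under its centre.
- screwdriver: Black-handled screwdriver, 190 mm, lying on the table at the left; origin under its middle.
- wrench: Steel wrench, 170 mm, lying on the table at the left; origin under its middle.
- scoop: Stainless steel open box 110 x 150 x 90 mm on the table at the right; origin under its centre.
- dish: Glass dish, 100 mm across, 18 mm tall, on the table at the right; origin under its centre.

How it is judged:
By the outcome, as a careful person would: the job done as asked, in the order asked, and still so for the second after the job is handed in, with the robot touching nothing.
It also fails if it takes over 56 s, if anything falls off the work surface, if the arm or the gripper's body presses on something with over 40 N, if the wrist force passes 120 N, or if a joint passes its speed limit or range.

## Robot

A 7-joint arm with a two-finger parallel gripper is mounted at the origin on the work surface. World frame = base frame: x ahead of the robot, y to its left, z up, the work surface at z = 0. Lengths are in m, angles in rad, forces in N, time in s.
With the tool pointing down it reaches from about 0.35 to 0.9 m from the base axis. Payload 8.1 kg.
Tool frame: the origin (TCP) lies between the finger pads; the fingertips stand 14 mm ahead of it and the grasp point (between the pads) lies 5 mm behind it; z points along the fingers, y is the line along which they close (so a half turn about z gives the same grasp; the last joint's range is limited). The gripper opens to 85 mm and grips with 20 to 120 N. Pads are 22 mm wide; open, the fingers measure 114 mm over their backs; the gripper's body (76 mm by 85 mm) begins 54 mm behind the grasp point. The pads swing forward as they close: fully open they stand 13 mm farther back than shut.
Start: joints at [1.161, 0.434, 0.025, 1.573, -0.012, 1.134, -0.075], TCP at [0.189, -0.596, 0.245] pointing down, gripper open.
Joint ranges: [-2.62, 2.62], [-0.44, 2.09], [-1.27, 1.32], [0.08, 2.57], [-1.32, 4.46], [0.12, 2], [-2.74, 2.74]. Speed limits (rad/s): [2.22, 2.22, 3.01, 3.01, 3.14, 3.14, 3.14].

## Interface

Orientations are given as a unit quaternion [w, x, y, z].
In Python, from rig import bot, vision, job gives the robot as it stands.
- The arm moves only by the tool jog_arm, never from a script. Its arguments are lists of equal length, an entry for each row: "fingers": the opening, from -1 (shut) to 1 (fully open); "delta_pos": the shift along the tool's x, y, z each as a share of 0.02 m, from -1 to 1, a list of three; "yaw": the turn about the tool's z as a share of 4 degrees, from -1 to 1. In form: {"fingers": [fingers, ...], "delta_pos": [[tx, ty, tz], ...], "yaw": [yaw, ...]}. A call has 1 to 10 rows; each row shifts and turns the commanded pose from where the row before left it, along the tool's axes as they then stand; what a row does not reach is not made up. A row lasts 1/10 s, in which the tool goes at most 50 mm and 8.59 degrees, less where a joint would pass 70% of its speed; a pose out of reach is approached as far as the arm can. A call with a number of a shift or a turn outside -1 to 1 is refused whole. A call with a gripper value outside its range is refused whole. The fingers move at their own pace and stop on an object; "squeeze" is the grip in N (left out, the last holds). Time passes only in rows, so rows that do not move let the fingers close. It gives the time, the measured TCP pose, the force, the opening and the grip force at its end, in the units of the state.
- bot.get_state(): the state, without advancing time (a new reading comes with each control period).
- vision.grab_frame(name): name is "side" or "top" or "wrist"; returns a dict with "color" (480x640x3 uint8, red, green, blue), "vfov" (degrees; the focal length in pixels is half the picture's height over the tangent of half this angle, whatever the lens; pixels are square), "cx", "cy" (the principal point, pixels), "dist_coeffs" ([k1, k2, p1, p2, k3] as OpenCV has them; the pictures are not rectified), "view" (4x4, takes a point from world to camera coordinates). Camera axes: x right, y down, z forward; pixel columns grow to the right and rows downward; lengths in m; the calibration is good to about 2 mm. A picture is of the moment at which its call begins. There is no depth.
- job.sign_off(): hands the job in; it is judged then, once.
The state is a dict: "clock": time; "joint_positions": joint angles; "joint_velocities": joint speeds; "tau": joint torques, N m; "tcp_pos": TCP position; "ee_rot": TCP orientation; "ft_force": force on the tool from outside, world axes, zero at the start; "moment": the same for the moment, N m; "gripper_width": finger opening in m; "grip_force": force on a finger pad.
Only numpy, scipy, OpenCV 4.12 (cv2) and the standard library are available. Lean on these libraries where they do the work, as an engineer would, in place of code of your own. Each camera call takes 0.05 s, during which the arm holds its last target. There are 200 camera calls.

## Working session

There is one attempt and no reset: what is moved stays moved. The work goes in short steps, Python scripts to look and compute and a tool call to move; the robot and the scene stay as the last step left them, time stands still between calls to the robot, and variables do not carry over. Pictures are saved under pics/ and viewed, at most 10 in all, crops included, and the job is handed in when it is done.

Besides the shell and the picture viewer there is one more tool, called after "Request:" by a JSON object that holds its "api" and its "payload". jog_arm: Moves the arm, as the interface text tells. Its arguments: {"type":"object","properties":{"fingers":{"type":"array"},"delta_pos":{"type":"array"},"yaw":{"type":"array"},"squeeze":{"type":"number"}},"required":["fingers","delta_pos","yaw"]}

```bash
mkdir -p pics
cat > h.py <<'E'
import numpy as np, cv2
from rig import bot, vision, job
def K(f):
    F=240/np.tan(np.radians(f["vfov"])/2); return np.array([[F,0,f["cx"]],[0,F,f["cy"]],[0,0,1.]])
def ray(f,uv):
    p=cv2.undistortPoints(np.array([[uv]],float),K(f),np.array(f["dist_coeffs"],float))[0,0]
    V=np.array(f["view"]);R=V[:3,:3];o=-R.T@V[:3,3];d=R.T@np.array([p[0],p[1],1]);return o,d/np.linalg.norm(d)
def onz(f,uv,z):
    o,d=ray(f,uv);return o+d*(z-o[2])/d[2]
def tri(rs):
    A=0;b=0
    for o,d in rs:
        P=np.eye(3)-np.outer(d,d);A=A+P;b=b+P@o
    x=np.linalg.solve(A,b);return x,[np.linalg.norm((np.eye(3)-np.outer(d,d))@(x-o)) for o,d in rs]
def proj(f,X):
    V=np.array(f["view"]);return cv2.projectPoints(np.array(X,float).reshape(-1,3),cv2.Rodrigues(V[:3,:3])[0],V[:3,3],K(f),np.array(f["dist_coeffs"],float))[0][:,0]
def save(f,n,box=None,s=1):
    im=f["color"][:,:,::-1]
    if box: im=im[box[1]:box[3],box[0]:box[2]]
    cv2.imwrite("pics/"+n,cv2.resize(im,None,fx=s,fy=s,interpolation=cv2.INTER_CUBIC))
E
python3 - <<'E'
from h import *
import pickle
s=bot.get_state();print({k:np.round(v,3) for k,v in s.items()})
fs={n:vision.grab_frame(n) for n in("top","side","wrist")}
pickle.dump(fs,open("f0.pkl","wb"))
for n,f in fs.items():
    save(f,n+"0.png");V=np.array(f["view"]);print(n,f["vfov"],-V[:3,:3].T@V[:3,3],V[2,:3])
E
```

```text
{'clock': np.float64(0.0), 'joint_positions': array([ 1.161,  0.435,  0.025,  1.574, -0.012,  1.134, -0.075]), 'joint_velocities': array([-0.001,  0.   ,  0.   ,  0.   ,  0.001, -0.   ,  0.001]), 'tau': array([-0.0000e+00, -6.7047e+01,  1.0250e+00, -3.1622e+01,  1.6000e-02,
        1.2000e-02,  0.0000e+00]), 'tcp_pos': array([ 0.189, -0.595,  0.245]), 'ee_rot': array([-0.001,  0.988,  0.153, -0.   ]), 'ft_force': array([0.069, 0.484, 0.351]), 'moment': array([-0.006,  0.02 , -0.012]), 'grip_force': np.float64(0.0), 'gripper_width': np.float64(0.085)}
top 45.97013363880474 [ 0.33944862 -0.05035526  1.50952248] [ 0.12686888  0.00203848 -0.9919174 ]
side 46.36607851634411 [ 0.4505543  -1.3322448   0.89183493] [ 0.02252218  0.86108165 -0.50796765]
wrist 58.75760446652787 [ 0.26698684 -0.57202843  0.37199755] [-0.30051604 -0.09400418 -0.94913293]
```

View pics/top0.png

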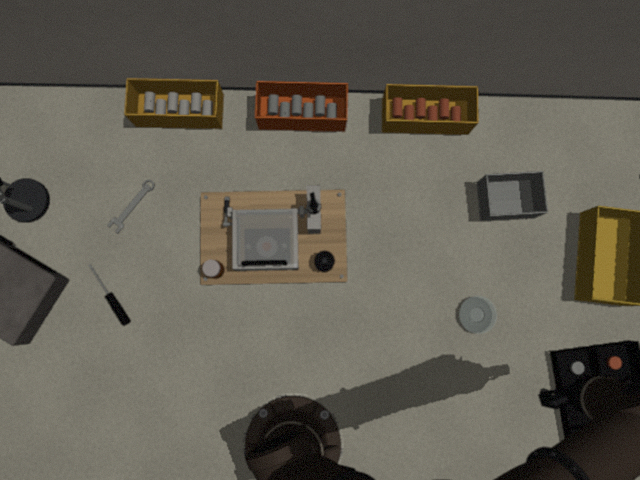

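View pics/side0.png

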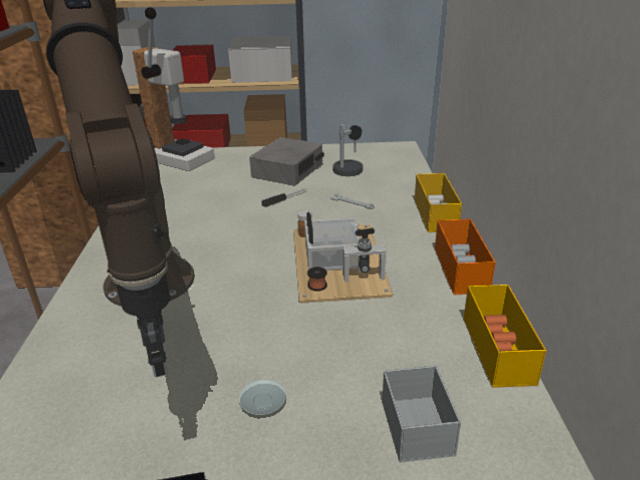

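The top view shows the board at about columns 200–347 and rows 190–285, with the T-handle near (313,205), the hood handle near (264,263) and the spool at (324,261). In the side view the T-handle is near (365,231). I'll enlarge both.

Run:
```python
from h import *
import pickle
fs=pickle.load(open("f0.pkl","rb"))
def c(f,b,s):
    return cv2.resize(f["color"][b[1]:b[3],b[0]:b[2],::-1],None,fx=s,fy=s,interpolation=cv2.INTER_CUBIC)
a=c(fs["top"],(195,182,355,292),4.9)[:,:784]; b=c(fs["side"],(290,205,400,305),5)
im=np.zeros((600,800,3),np.uint8)
a=c(fs["top"],(195,185,355,290),2.5) # 400x262
b=c(fs["side"],(290,200,390,300),4)
im[:a.shape[0],:400]=a; im[:400,400:]=b
t=c(fs["top"],(290,182,340,222),6); im[300:540,:300]=t
cv2.imwrite("pics/comp.png",np.clip(im.astype(float)*1.6,0,255).astype(np.uint8))
f=fs["top"]
hsv=cv2.cvtColor(f["color"],cv2.COLOR_RGB2HSV)
m=((hsv[...,0]>8)&(hsv[...,0]<25)&(hsv[...,1]>70)).astype(np.uint8);m[:, :190]=0;m[:,360:]=0;m[:180]=0;m[295:]=0
cn=np.vstack([x for x in cv2.findContours(m,0,2)[0] if cv2.contourArea(x)>50])
r=cv2.minAreaRect(cn);B=cv2.boxPoints(r)
print(r);P=np.array([onz(f,u,.012) for u in B]);print(P.round(4))
```

```text
((272.35589599609375, 236.64990234375), (92.35479736328125, 146.50125122070312), 88.87670135498047)
[[ 0.6545  0.2716  0.012 ]
 [ 0.6722 -0.1236  0.012 ]
 [ 0.4233 -0.1329  0.012 ]
 [ 0.4059  0.2541  0.012 ]]
```

View pics/comp.png

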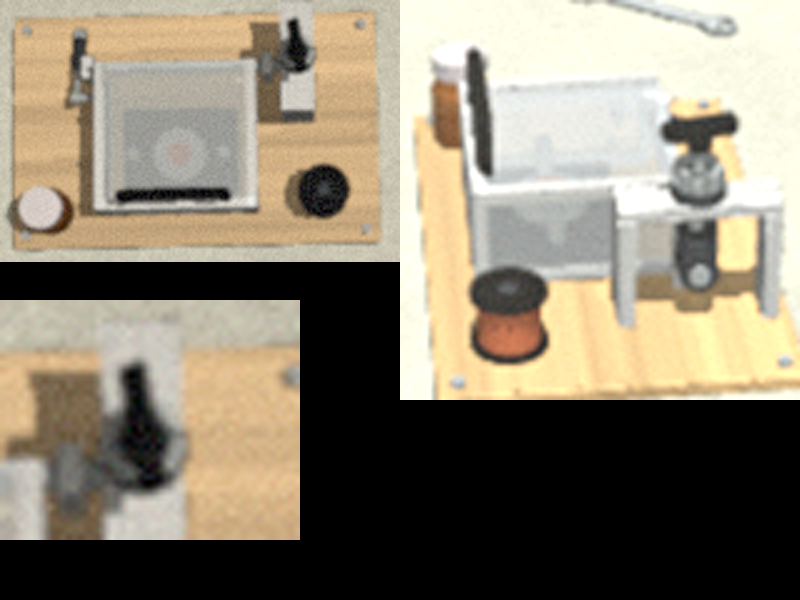

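The crops show the T-bar running roughly along x, centred near (313,203) in the top view and (365,231.5) in the side view. The hood handle is centred near (264,263) in the top view and (310,228) in the side view.

Run:
```python
from h import *
import pickle
fs=pickle.load(open("f0.pkl","rb"));t,s=fs["top"],fs["side"]
print("T",tri([ray(t,(313.2,203.5)),ray(s,(365.2,231.5))]))
print("Tends",onz(t,(312,194),.163),onz(t,(314.5,212.5),.163), onz(s,(356.5,232),.158),onz(s,(374,230.5),.158))
print("H",tri([ray(t,(264.2,263)),ray(s,(310,228))]))
print("Hends",onz(t,(241.8,263.5),.132),onz(t,(286.6,262.5),.132))
```

```text
T (array([ 0.60378743, -0.04063693,  0.15672663]), [np.float64(0.0014979656915630655), np.float64(0.0014979656915630225)])
Tends [ 0.62438558 -0.03716696  0.163     ] [ 0.57903474 -0.04436898  0.163     ] [ 0.58182856 -0.04339357  0.158     ] [ 0.62889879 -0.03871027  0.158     ]
H (array([0.45913475, 0.07768221, 0.10773227]), [np.float64(0.0006753564062639655), np.float64(0.0006753564062639317)])
Hends [0.45379169 0.13009621 0.132     ] [0.45899855 0.02077784 0.132     ]
```

Request:
{"api": "jog_arm", "payload": {"fingers": [1, 1, 1, 1, 1, 1, 1, 1, 1, 1], "delta_pos": [[0.5, -0.36, 0], [0.94, -0.67, 0], [0.94, -0.67, 0], [0.94, -0.67, 0], [0.94, -0.67, 0], [0.94, -0.67, 0], [0.94, -0.67, 0], [0.94, -0.67, 0], [0.94, -0.67, 0], [0.94, -0.67, 0]], "yaw": [0, 0, 0, 0, 0, 0, 0, 0, 0, 0]}}

```text
clock: 1.15
tcp_pos: [0.3218, -0.4181, 0.2453]
ee_rot: [-0.0, 0.988, 0.153, 0.0]
ft_force: [-0.2, -0.5, -0.2]
gripper_width: 0.0855
grip_force: 0.0
```

Request:
{"api": "jog_arm", "payload": {"fingers": [1, 1, 1, 1, 1, 1, 1, 1, 1, 1], "delta_pos": [[0.94, -0.67, 0], [0.94, -0.67, 0], [0.94, -0.67, 0], [0.94, -0.67, 0], [0.94, -0.67, 0], [0.94, -0.67, 0], [0.94, -0.67, 0], [0.94, -0.67, 0], [0.94, -0.67, 0], [0.94, -0.67, 0]], "yaw": [0, 0, 0, 0, 0, 0, 0, 0, 0, 0]}}

```text
clock: 2.15
tcp_pos: [0.4601, -0.2336, 0.2453]
ee_rot: [-0.0, 0.988, 0.153, -0.0]
ft_force: [-0.5, 0.4, -0.3]
gripper_width: 0.0857
grip_force: 0.0
```

Request:
{"api": "jog_arm", "payload": {"fingers": [1, 1, 1, 1, 1, 1, 1, 1, 1, 1], "delta_pos": [[0.94, -0.67, 0], [0.94, -0.67, 0], [0.94, -0.67, 0], [0.94, -0.67, 0], [0.94, -0.67, 0], [0.94, -0.67, 0], [0.94, -0.67, 0], [0.5, -0.36, 0], [0, 0, 0], [0, 0, 0]], "yaw": [0, 0, 0, 0, 0, 0, 0, 0, 0, 0]}}

```text
clock: 3.15
tcp_pos: [0.5636, -0.0969, 0.2451]
ee_rot: [0.0, 0.988, 0.153, -0.0]
ft_force: [0.7, 0.2, 0.7]
gripper_width: 0.0854
grip_force: 0.0
```

Run:
```python
from h import *
import pickle
s=bot.get_state();print(s["clock"],s["tcp_pos"],s["ee_rot"],s["joint_positions"].round(2) if hasattr(s["joint_positions"],'round') else s["joint_positions"])
f=vision.grab_frame("wrist");pickle.dump(f,open("w1.pkl","wb"));save(f,"w1.png")
print(proj(f,[[.604,-.04,.158]]))
```

```text
3.15 [ 0.56362731 -0.09687109  0.24513856] [ 2.38699241e-04  9.88270545e-01  1.52712510e-01 -4.02280416e-04] [ 0.25  0.36 -0.24  1.69  0.09  1.1  -1.28]
[[232.05395067 153.50726659]]
```

View pics/w1.png

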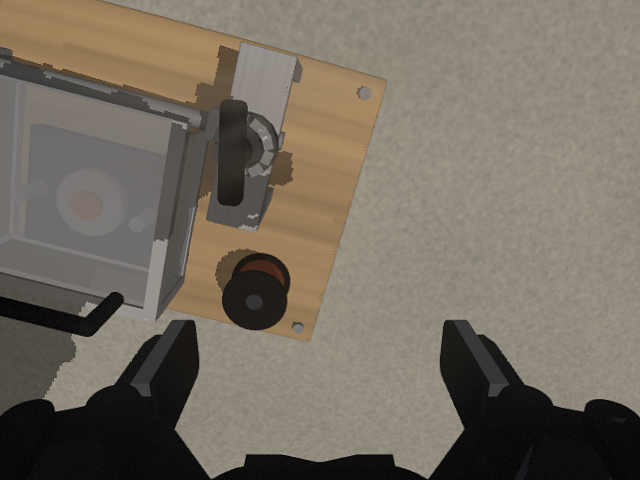

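The wrist view shows the T-bar from (234,100) to (230,206), with its centre at (232,153), which matches the prediction (232,153.5). The hood handle's right end is near (120,298).

Run:
```python
from h import *
import pickle
f=pickle.load(open("w1.pkl","rb"));fs=pickle.load(open("f0.pkl","rb"))
g=f["color"].max(2);m=(g<45).astype(np.uint8);m[:95]=0;m[212:]=0;m[:,:215]=0;m[:,250:]=0
c=max(cv2.findContours(m,0,2)[0],key=cv2.contourArea);r=cv2.minAreaRect(c);print(r)
B=cv2.boxPoints(r);P=np.array([onz(f,u,.165)[:2] for u in B])
for i in range(4):
    d=P[(i+1)%4]-P[i];print(np.linalg.norm(d),np.degrees(np.arctan2(d[1],d[0])))
print(tri([ray(f,r[0]),ray(fs["top"],(313.2,203.5)),ray(fs["side"],(365.2,231.5))]),P.mean(0))
a,b=onz(f,(234,102),.165),onz(f,(230,204),.165);print(a,b,np.degrees(np.arctan2(*(a-b)[1::-1])))
```

```text
((230.5, 191.0), (28.0, 25.0), 90.0)
0.012306647740819718 -72.69783797647636
0.014122740424727276 -165.64651282917563
0.012561485816805138 107.36960525262215
0.014152890438024994 13.32624011793818
(array([ 0.59758705, -0.04415436,  0.16373067]), [np.float64(0.010473913081567645), np.float64(0.0047593172963211125), np.float64(0.008090170517630864)]) [ 0.58705162 -0.04480186]
[ 0.62866425 -0.03615239  0.165     ] [ 0.58061403 -0.04613525  0.165     ] 11.736733444252966
```

Request:
{"api": "jog_arm", "payload": {"fingers": [1, 1, 1, 1, 1, 1, 1, 1, 1, 1], "delta_pos": [[0.7, -0.51, 0], [0.7, -0.51, 0], [0.7, -0.51, 0], [0.7, -0.51, 0], [0, 0, 0], [0, 0, 0], [0, 0, 0.5], [0, 0, 0.5], [0, 0, 0], [0, 0, 0]], "yaw": [0, 0, 0, 0, 0.76, 0.76, 0, 0, 0, 0]}}

```text
clock: 4.2
tcp_pos: [0.605, -0.0405, 0.2246]
ee_rot: [-0.0, 0.995, 0.101, -0.001]
ft_force: [-1.0, 0.4, -0.1]
gripper_width: 0.0856
grip_force: 0.0
```

Run:
```python
from h import *
import pickle
f=vision.grab_frame("wrist");pickle.dump(f,open("w2.pkl","wb"));save(f,"w2.png")
print(bot.get_state()["tcp_pos"],proj(f,[[.6045,-.041,.158]]))
```

```text
[ 0.60530798 -0.04052783  0.2251358 ] [[317.62845156 274.02794572]]
```

View pics/w2.png

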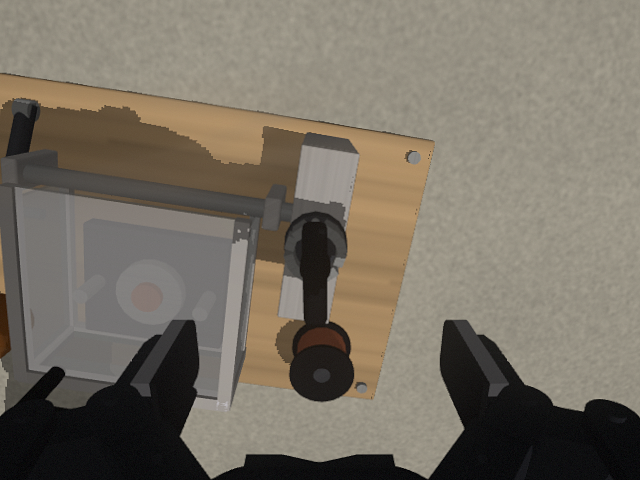

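The T-bar runs from (314,222) to (315,325), vertical in the picture and centred between the fingers, so I'll descend and grip it.

Request:
{"api": "jog_arm", "payload": {"fingers": [1, 1, 1, 1, 1, -1, -1, -1, -1, -1], "delta_pos": [[0, 0, 0.9], [0, 0, 0.9], [0, 0, 0.9], [0, 0, 0.83], [0, 0, 0], [0, 0, 0], [0, 0, 0], [0, 0, 0], [0, 0, 0], [0, 0, 0]], "yaw": [0, 0, 0, 0, 0, 0, 0, 0, 0, 0], "squeeze": 60}}

```text
clock: 5.25
tcp_pos: [0.6055, -0.0387, 0.1555]
ee_rot: [-0.001, 0.995, 0.1, 0.0]
ft_force: [-4.6, 8.2, 16.0]
gripper_width: 0.0127
grip_force: 60.2
```

Request:
{"api": "jog_arm", "payload": {"fingers": [-1, -1, -1, -1, -1], "delta_pos": [[0, 0, -0.3], [0, 0, -0.3], [0, 0, -0.3], [0, 0, 0], [0, 0, 0]], "yaw": [0, 0, 0, 0, 0]}}

```text
clock: 5.75
tcp_pos: [0.605, -0.0386, 0.1719]
ee_rot: [-0.001, 0.995, 0.101, -0.0]
ft_force: [2.3, 6.1, -9.9]
gripper_width: 0.0129
grip_force: 58.5
```

Request:
{"api": "jog_arm", "payload": {"fingers": [-1, -1, -1, -1, -1, -1, -1, -1, -1, -1], "delta_pos": [[0, -0.07, 0], [0, 0, 0], [0, 0, 0], [0, 0, 0], [0, 0, 0], [0, 0, 0], [0, 0, 0], [0, 0, 0], [0, 0, 0], [0, 0, 0]], "yaw": [0, -0.5, -1, -1, -1, -1, -1, -1, -1, -0.5]}}

```text
clock: 6.75
tcp_pos: [0.6045, -0.0374, 0.1718]
ee_rot: [-0.001, 0.928, 0.372, -0.0]
ft_force: [1.8, 5.6, -10.2]
gripper_width: 0.0125
grip_force: 58.6
```

Request:
{"api": "jog_arm", "payload": {"fingers": [-1, -1, -1, -1, -1, -1, -1, -1, -1, -1], "delta_pos": [[0, 0, 0], [0, 0, 0], [0, 0, 0], [0, 0, 0], [0, 0, 0], [0, 0, 0], [0, 0, 0], [0, 0, 0], [0, 0, 0], [0, 0, 0]], "yaw": [-0.95, -1, -1, -1, -1, -1, -1, -1, -1, -0.5]}}

```text
clock: 7.75
tcp_pos: [0.6033, -0.0367, 0.1714]
ee_rot: [-0.002, 0.757, 0.653, -0.001]
ft_force: [-2.3, 8.1, -10.3]
gripper_width: 0.0121
grip_force: 58.7
```

Request:
{"api": "jog_arm", "payload": {"fingers": [-1, -1], "delta_pos": [[0, 0, 0], [0, 0, 0]], "yaw": [0, 0]}}

```text
clock: 7.95
tcp_pos: [0.6033, -0.0367, 0.1713]
ee_rot: [-0.002, 0.758, 0.652, -0.001]
ft_force: [-1.7, 7.6, -9.9]
gripper_width: 0.0124
grip_force: 58.7
```

Request:
{"api": "jog_arm", "payload": {"fingers": [-1, -1, -1, -1], "delta_pos": [[0, 0, 0.15], [0, 0, 0.15], [0, 0, 0.08], [0, 0, 0]], "yaw": [0, 0, 0, 0]}}

```text
clock: 8.35
tcp_pos: [0.6035, -0.0366, 0.1653]
ee_rot: [-0.002, 0.758, 0.652, -0.0]
ft_force: [-6.8, 8.0, 3.9]
gripper_width: 0.0122
grip_force: 60.1
```

Request:
{"api": "jog_arm", "payload": {"fingers": [-0.4, 0, 0.4, 0.4, 0.4, 0.4, 0.4, 0.4, 0.4, 0.4], "delta_pos": [[0, 0, 0], [0, 0, 0], [0, 0, 0], [0, 0, -0.5], [0, 0, -1], [0, 0, -1], [0, 0, -1], [0, 0, -0.5], [0, 0, 0], [0, 0, 0]], "yaw": [0, 0, 0, 0, 0, 0, 0, 0, 0, 0]}}

```text
clock: 9.35
tcp_pos: [0.6048, -0.0394, 0.2447]
ee_rot: [-0.0, 0.759, 0.651, -0.0]
ft_force: [0.4, -0.5, -0.1]
gripper_width: 0.0594
grip_force: 0.0
```

Run:
```python
from h import *
import pickle
s=bot.get_state();print(s["tcp_pos"],s["ee_rot"],np.round(s["joint_positions"],2))
w,sd=vision.grab_frame("wrist"),vision.grab_frame("side");pickle.dump((w,sd),open("w3.pkl","wb"))
b=cv2.resize(sd["color"][200:300,290:390],(400,400),interpolation=cv2.INTER_CUBIC)
a=cv2.resize(w["color"],(400,300))
im=np.zeros((400,800,3),np.uint8);im[:300,:400]=a;im[:,400:]=b
cv2.imwrite("pics/c3.png",np.clip(im[:,:,::-1]*1.5,0,255).astype(np.uint8))
```

```text
[ 0.60482635 -0.03939211  0.24468719] [-2.50237668e-05  7.58819116e-01  6.51301388e-01 -2.23300961e-04] [ 0.34  0.46 -0.53  1.59  0.25  1.16 -0.4 ]
```

View pics/c3.png

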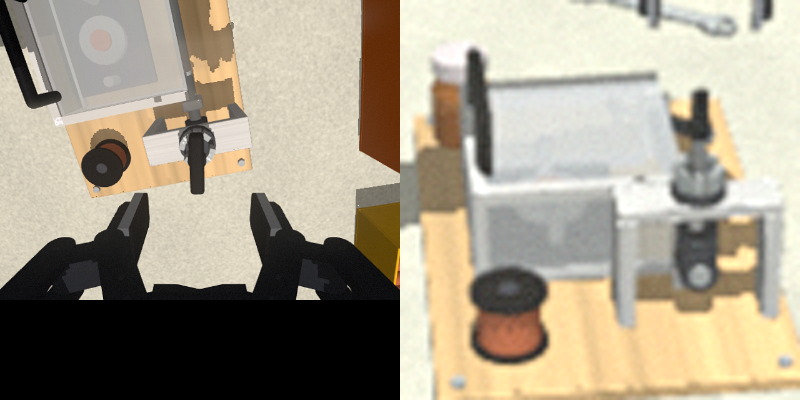

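The T-bar now stands raised and turned across the sleeve: it is seen end-on at (700,95) in the side crop, and it is free of the gripper. Next I'll go above the hood handle.

Request:
{"api": "jog_arm", "payload": {"fingers": [0.4, 0.4, 0.4, 0.4, 0.4, 0.4, 0.4, 0.4, 0.4, 0.4], "delta_pos": [[0, 0, 0], [0, 0, 0], [0, 0, 0], [0.77, -0.89, 0], [0.77, -0.89, 0], [0.77, -0.89, 0], [0.77, -0.89, 0], [0.77, -0.89, 0], [0.77, -0.89, 0], [0.77, -0.89, 0]], "yaw": [-0.95, -0.95, -0.95, 0, 0, 0, 0, 0, 0, 0]}}

```text
clock: 10.45
tcp_pos: [0.4743, 0.063, 0.2443]
ee_rot: [-0.0, 0.69, 0.724, -0.001]
ft_force: [-0.7, 0.2, -0.1]
gripper_width: 0.0598
grip_force: 0.0
```

Request:
{"api": "jog_arm", "payload": {"fingers": [0.4, 0.4, 0.4], "delta_pos": [[0.77, -0.89, 0], [0, 0, 0], [0, 0, 0]], "yaw": [0, 0, 0]}}

```text
clock: 10.75
tcp_pos: [0.4567, 0.077, 0.2447]
ee_rot: [0.0, 0.69, 0.724, -0.0]
ft_force: [0.5, -0.4, 0.3]
gripper_width: 0.0597
grip_force: 0.0
```

Run:
```python
from h import *
import pickle
s=bot.get_state();print(s["tcp_pos"],s["ee_rot"],np.round(s["joint_positions"],2))
f=vision.grab_frame("wrist");pickle.dump(f,open("w4.pkl","wb"));save(f,"w4.png")
u=np.array([-.047,.999,0]);c=np.array([.4588,.0773,.13])
print(proj(f,[c,c+.05*u,c-.05*u]))
```

```text
[0.45673816 0.07704468 0.24472411] [ 1.31315648e-05  6.90046418e-01  7.23765019e-01 -3.71344462e-04] [ 0.29  0.25 -0.68  1.91  0.18  1.05 -0.42]
[[320.7644986  237.9806257 ]
 [320.79724813 153.49322201]
 [320.73036679 312.64177706]]
```

View pics/w4.png

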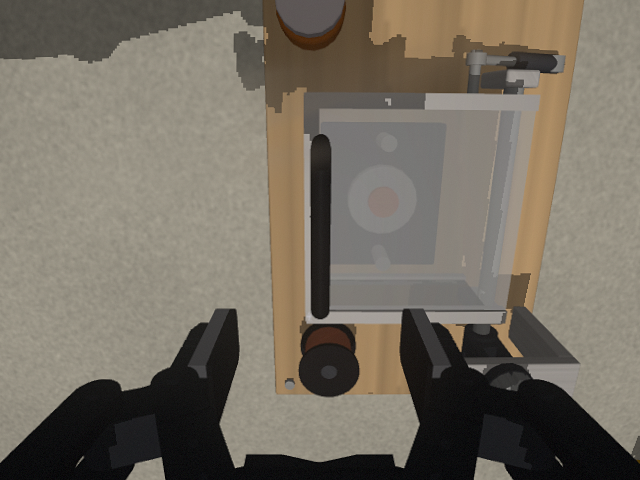

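The handle bar is vertical at column 320, rows 135–320, with its middle near (320,231).

Run:
```python
from h import *
import pickle
f=pickle.load(open("w4.pkl","rb"));fs=pickle.load(open("f0.pkl","rb"))
t,s=fs["top"],fs["side"]
print(tri([ray(f,(320.5,227)),ray(t,(264.2,263))]))
# ends: wrist vs top
print("far",tri([ray(f,(320.5,135)),ray(t,(241.5,263.3))]),"near",tri([ray(f,(320.5,319)),ray(t,(286.8,262.3))]))
print(onz(f,(320.5,135),.13),onz(f,(320.5,319),.13))
```

```text
(array([0.45856049, 0.07758568, 0.10816331]), [np.float64(0.00014104433835704515), np.float64(0.000141044338356923)])
far (array([0.45639343, 0.13496834, 0.1017363 ]), [np.float64(0.0004150627153174024), np.float64(0.00041506271531725585)]) near (array([0.46069188, 0.02056249, 0.12582609]), [np.float64(0.0006536802380432364), np.float64(0.0006536802380431641)])
[0.45580332 0.13741076 0.13      ] [0.46121918 0.02278732 0.13      ]
```

Run:
```python
from h import *
import pickle
w,s=pickle.load(open("w3.pkl","rb"))
u=np.array([-.047,.999,0]);c=np.array([.4588,.0787,.13])
for z in(.13,.108):
    c[2]=z;p=proj(s,[c+.05*u,c,c-.05*u]);print(z,p.round(1).tolist())
b=s["color"][205:255,300:325].max(2);print(b[::2])
```

```text
0.13 [[308.2, 213.0], [309.4, 221.1], [310.6, 229.6]]
0.108 [[308.5, 219.6], [309.6, 227.8], [310.9, 236.4]]
[[164 165 165 167 163 164 165 165 168 165 168 165 164 167 164 162 165 164
  165 162 162 167 161 161 165]
 [165 165 164 166 165 166 163 163 163 163 161 162 160 164 158 164 163 163
  163 163 160 163 164 165 164]
 [163 164 164 164 165 164 165 166 164 163 166 161 164 161 160 164 161 163
  162 165 161 166 162 166 162]
 [164 166 168 173 170 173 177 154 146 157 165 166 161 161 165 165 165 168
  165 164 163 162 163 165 164]
 [170 174 171 173 175 174 130  58  41  53 123 153 160 162 163 162 161 159
  162 163 163 164 166 163 164]
 [165 174 174 176 173 177 131  55  36  39  79 112 149 165 164 163 162 163
  163 164 164 164 163 165 166]
 [115 119 129 133 136 138 100  50  37  41  56 116 153 165 165 165 162 162
  163 162 163 167 171 171 168]
 [121 127 129 132 133 137  99  50  40  39  49 121 156 157 159 155 149 149
  151 147 148 144 140 139 139]
 [101 100 106 109 106 104  78  51  40  43  40  64  87  99  98 100  97  96
   99  98 103 104 106 105 108]
 [113 116 118 116 108  96  77  51  42  41  43 
[... 934 characters left out ...]
46  81  36  36  48 121 149 145 143 146
  145 146 142 139 143 139 139]
 [ 90  91  96  97  93  84  88 147 179 155 108  62  57 110 131 129 131 131
  130 127 129 131 130 133 140]
 [ 92  91  95  96  94  90  84 127 166 173 174 149 128 132 128 136 136 136
  135 143 146 151 151 151 151]
 [ 89  87  92  96  94  90  82 114 159 178 193 185 172 169 168 168 171 165
  162 163 161 159 156 156 155]
 [ 93  91  95  94  96  92  85  94 113 126 131 134 131 129 130 130 129 131
  128 130 127 127 130 130 129]
 [ 87  88  89  89  92  94  88  92 116 128 128 122 119 117 115 112 112 114
  118 118 120 119 119 117 119]
 [140 135 135 142 161 170 130  92 116 128 128 121 108 104 103 104 103 102
  104 110 115 117 117 122 121]]
```

In the side view the bar's far end has its top edge at row about 211.5. That matches z = 0.130 and not 0.108, because the near post had biased my picked centre. I'll descend and grip.

Request:
{"api": "jog_arm", "payload": {"fingers": [0.4, 0.4, 0.4, 0.4, 0.4, 0.4, 0.4, -1, -1, -1], "delta_pos": [[0, 0.09, 0.5], [0, 0, 1], [0, 0, 1], [0, 0, 1], [0, 0, 1], [0, 0, 0.9], [0, 0, 0.5], [0, 0, 0], [0, 0, 0], [0, 0, 0]], "yaw": [0, 0, 0, 0, 0, 0, 0, 0, 0, 0], "squeeze": 25}}

```text
clock: 11.8
tcp_pos: [0.4594, 0.0774, 0.1278]
ee_rot: [0.0, 0.69, 0.723, 0.001]
ft_force: [0.1, 0.2, -0.3]
gripper_width: 0.0163
grip_force: 0.0
```

Request:
{"api": "jog_arm", "payload": {"fingers": [-1, -1, -1], "delta_pos": [[0, 0, 0], [0, 0, 0], [0, 0, 0]], "yaw": [0, 0, 0]}}

```text
clock: 12.1
tcp_pos: [0.4575, 0.0772, 0.1276]
ee_rot: [-0.0, 0.69, 0.724, -0.001]
ft_force: [-6.3, 0.5, 4.3]
gripper_width: 0.0109
grip_force: 25.5
```

Run:
```python
import numpy as np
th=np.linspace(0,1.2,21);r=np.hypot(.14,.08);a=np.arctan2(.08,-.14)-th
x=r*np.cos(a);z=r*np.sin(a)
for i in range(20): print(round(th[i+1],2),"ty",round((x[i+1]-x[i])/.02,2),"tz",round(-(z[i+1]-z[i])/.02,2),"z",round(z[i+1]-.08,4))
```

```text
0.06 ty 0.25 tz -0.41 z 0.0083
0.12 ty 0.28 tz -0.4 z 0.0162
0.18 ty 0.3 tz -0.38 z 0.0238
0.24 ty 0.32 tz -0.36 z 0.031
0.3 ty 0.34 tz -0.34 z 0.0378
0.36 ty 0.36 tz -0.32 z 0.0442
0.42 ty 0.38 tz -0.3 z 0.0501
0.48 ty 0.4 tz -0.27 z 0.0556
0.54 ty 0.41 tz -0.25 z 0.0606
0.6 ty 0.43 tz -0.22 z 0.0651
0.66 ty 0.44 tz -0.2 z 0.069
0.72 ty 0.45 tz -0.17 z 0.0725
0.78 ty 0.46 tz -0.14 z 0.0753
0.84 ty 0.47 tz -0.12 z 0.0776
0.9 ty 0.48 tz -0.09 z 0.0794
0.96 ty 0.48 tz -0.06 z 0.0806
1.02 ty 0.48 tz -0.03 z 0.0812
1.08 ty 0.48 tz -0.0 z 0.0812
1.14 ty 0.48 tz 0.03 z 0.0806
1.2 ty 0.48 tz 0.06 z 0.0795
```

Request:
{"api": "jog_arm", "payload": {"fingers": [-1, -1, -1, -1, -1], "delta_pos": [[0, 0.25, -0.41], [0, 0.28, -0.4], [0, 0.3, -0.38], [0, 0.32, -0.36], [0, 0.34, -0.34]], "yaw": [0, 0, 0, 0, 0]}}

```text
clock: 12.6
tcp_pos: [0.4859, 0.0784, 0.1653]
ee_rot: [-0.001, 0.69, 0.724, -0.002]
ft_force: [-12.1, 0.4, 5.4]
gripper_width: 0.0109
grip_force: 25.3
```

Request:
{"api": "jog_arm", "payload": {"fingers": [-1, -1, -1, -1, -1, -1], "delta_pos": [[0, 0.31, -0.37], [0, 0.38, -0.3], [0, 0.4, -0.28], [0, 0.41, -0.26], [0, 0.43, -0.24], [0, 0.44, -0.2]], "yaw": [0, 0, 0, 0, 0, 0]}}

```text
clock: 13.2
tcp_pos: [0.5358, 0.0807, 0.1993]
ee_rot: [0.0, 0.69, 0.723, -0.0]
ft_force: [-3.2, -0.4, 0.0]
gripper_width: 0.0109
grip_force: 24.9
```

Request:
{"api": "jog_arm", "payload": {"fingers": [-1, -1, -1, -1, -1, -1, -1, -1, -1], "delta_pos": [[0, 0.45, -0.17], [0, 0.46, -0.14], [0, 0.47, -0.12], [0, 0.48, -0.09], [0, 0.48, -0.06], [0, 0.48, -0.03], [0, 0.48, 0], [0, 0.48, 0.03], [0, 0, 0]], "yaw": [0, 0, 0, 0, 0, 0, 0, 0, 0]}}

```text
clock: 14.1
tcp_pos: [0.6133, 0.0843, 0.2093]
ee_rot: [0.0, 0.691, 0.723, 0.001]
ft_force: [0.8, -1.8, 2.5]
gripper_width: 0.011
grip_force: 25.8
```

Request:
{"api": "jog_arm", "payload": {"fingers": [-1, -0.5, -0.5, -0.5, -0.5, -0.5, -0.5, -0.5, -0.5, -0.5], "delta_pos": [[0, 0.4, 0.05], [0, 0, 0], [0, 0, -0.2], [0, 0, -0.8], [0, 0, -1], [0, 0, -1], [0, 0, -1], [0, 0, -1], [0, 0, -0.5], [0, 0, 0]], "yaw": [0, 0, 0, 0, 0, 0, 0, 0, 0, 0]}}

```text
clock: 15.1
tcp_pos: [0.6197, 0.0855, 0.32]
ee_rot: [0.001, 0.69, 0.724, 0.001]
ft_force: [0.1, -0.4, 0.7]
gripper_width: 0.0213
grip_force: 0.0
```

Request:
{"api": "jog_arm", "payload": {"fingers": [-0.5, -0.5, -0.5, -0.5, -0.5, -0.5, -0.5, -0.5, -0.5, -0.5], "delta_pos": [[0, -0.8, 0], [0, -1, 0], [0, -1, 0], [0, -1, 0], [0, -1, 0], [0, -1, 0], [0, -1, 0], [0, -1, 0], [0, 0, 0], [0, 0, 0]], "yaw": [0, 0, 0, 0, 0, 0, 0, 0, 0, 0]}}

```text
clock: 16.1
tcp_pos: [0.4634, 0.0772, 0.318]
ee_rot: [0.0, 0.69, 0.723, -0.0]
ft_force: [0.6, -0.2, -0.1]
gripper_width: 0.0211
grip_force: 0.0
```

Run:
```python
from h import *
t,sd=vision.grab_frame("top"),vision.grab_frame("side")
b=cv2.resize(sd["color"][180:300,280:410],None,fx=4,fy=4,interpolation=cv2.INTER_CUBIC)[:,:500]
a=cv2.resize(t["color"][150:300,195:345],(300,300))
im=np.zeros((480,800,3),np.uint8);im[:300,:300]=a;im[:,300:]=b
cv2.imwrite("pics/c5.png",np.clip(im[:,:,::-1]*1.5,0,255).astype(np.uint8))
s=bot.get_state();print(s["clock"],s["tcp_pos"],s["ft_force"])
```

```text
16.2 [0.46406543 0.07735984 0.31807706] [-0.19993302 -0.14391786  0.22441533]
```

View pics/c5.png

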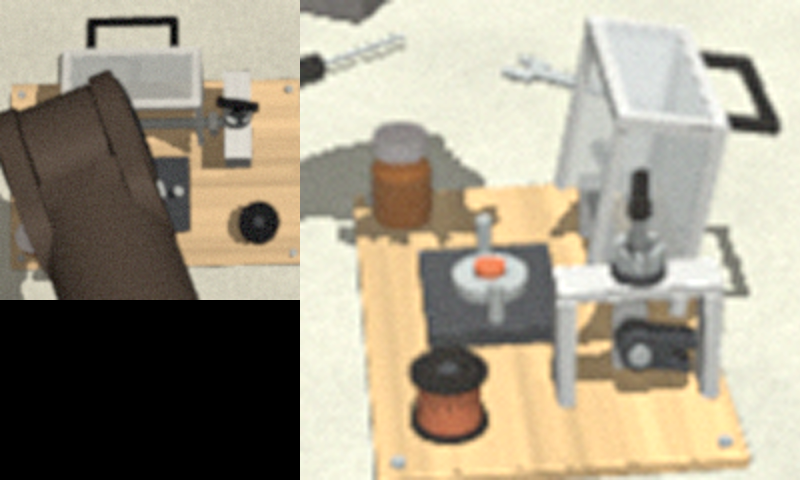

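The hood leans back fully open, with its handle at the rear near (745,95) in the side crop. The pin is still parked crosswise at (640,195), and the jar and spool are undisturbed. I'll wait about a second and then hand in.

Request:
{"api": "jog_arm", "payload": {"fingers": [-0.5, -0.5, -0.5, -0.5, -0.5, -0.5, -0.5, -0.5, -0.5, -0.5], "delta_pos": [[0, 0, 0], [0, 0, 0], [0, 0, 0], [0, 0, 0], [0, 0, 0], [0, 0, 0], [0, 0, 0], [0, 0, 0], [0, 0, 0], [0, 0, 0]], "yaw": [0, 0, 0, 0, 0, 0, 0, 0, 0, 0]}}

```text
clock: 17.2
tcp_pos: [0.4636, 0.0775, 0.3185]
ee_rot: [0.0, 0.69, 0.724, 0.0]
ft_force: [-1.1, -0.2, 0.5]
gripper_width: 0.0214
grip_force: 0.0
```

```bash
python3 -c "
from rig import job;print(job.sign_off())"
```

```text
the job is handed in; nothing more can be done
None
```

The job is handed in at about 17 s: the locking pin is parked in its rest notch, and the hood stands fully open on its own with the robot clear of everything.

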